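# Raise the bench magnifier until its post locks

### The arm

A 6-joint arm with a two-finger parallel gripper is mounted at the origin on a cart in front of the work surface, level with it; the furniture and walls round the work are solid. World frame = base frame: x ahead of the robot, y to its left, z up, the work surface at z = 0. Lengths are in m, angles in degrees, forces in N, time in s.
With the tool pointing down it reaches from about 0.3 to 0.75 m from the base axis. Payload 8.5 kg.
Tool frame: the origin (TCP) lies at the very end of the fingers, on their centre line; the grasp point (between the pads) lies 19 mm behind it (grip_depth is the distance from the TCP to the grasp point, in m); z points along the fingers, y is the direction in which the jaws open and shut (so a half turn about z gives the same grasp; the last joint's range is limited). The gripper opens to 85 mm and grips with 20 to 120 N. Pads are 22 mm wide; open, the fingers measure 114 mm over their backs; the gripper's body (76 mm by 85 mm) begins 54 mm behind the grasp point. The pads swing forward as they close: fully open they stand 13 mm farther back than shut.
Start: joints at [-12.336, 21.807, 74.336, -0, 83.858, -12.336], TCP at [0.55, 0, 0.231] pointing down, gripper open.
Joint ranges: [-178.18, 178.18], [-50.72, 133.34], [12.68, 142.11], [-81.47, 261.47], [9.98, 163.14], [-165.26, 165.26]. Speed limits (degrees/s): [136.94, 136.94, 180, 180, 180, 180].

### API

Orientations are given as a 3x3 rotation matrix whose columns are the frame's x, y, z axes.
In Python, from rig import observe, get_image, close_job, silhouettes, grip_depth gives the robot as it stands. The module is installed in compiled form; this text tells all that it offers.
- The arm moves only by the shell command python3 -m crank 'ROWS' [FORCE]. ROWS is a JSON object of lists of equal length, an entry for each row: "slide": the shift along the tool's x, y, z in m, a list of three; "roll": the turn about the tool's z in rad; "grip": the finger opening in m, from 0 to 0.0854. A call has exactly 8 rows; each row is the pose to reach, as a shift and turn from the pose commanded when the call began, along the tool's axes at that moment; what a row does not reach only later rows make up. A row lasts 1/10 s, in which the tool goes at most 50 mm and 8.59 degrees, less where a joint would pass 70% of its speed; a pose out of reach is approached as far as the arm can. A call with a gripper value outside its range is refused whole. The fingers move at their own pace and stop on an object; FORCE is the grip in N (left out, the last holds). Time passes only in rows, so rows that repeat a pose let the fingers close, or fill a call up. It gives the time, the measured TCP pose, the force and the opening at its end, in the units of the state.
- observe(): the state, without advancing time (a new reading comes with each control period).
- get_image(name): name is "scene" or "side" or "wrist"; returns a dict with "frame" (420x560x3 uint8, red, green, blue), "fx", "fy", "cx", "cy" (pixels), "D" ([k1, k2, p1, p2, k3] as OpenCV has them; the pictures are not rectified), "xyz" and "rotation" of the camera in the world. Camera axes: x right, y down, z forward; pixel columns grow to the right and rows downward; lengths in m; the calibration is good to about 2 mm. A picture is of the moment at which its call begins. There is no depth.
- close_job(): hands the job in, once; it reports no verdict.
Trained networks look in a picture, given as the dict that the camera call returned (one of the last four; its "shot" number tells which), for a name from the list of things; names that differ only in an ending like _2 or _b are one class to them, and where a whole thing is asked for, a point or a joint stands for the part that bears it (a point fixed in the world has none). Each returns a list of dicts, best first, with "confidence" (0 to 1); they miss things now and then, are a little off and sometimes report something else, mostly with a low value. They report only what shows in the picture. A call takes as long as a camera call.
- silhouettes(target, picture): "pixels" (420x560 bool, what is visible of it) and "box" ([centre column, centre row, width, height] in pixels, round what is visible of it).
The state is a dict: "time_s": time; "q": joint angles; "qvel": joint speeds; "joint_efforts": joint torques, N m; "position": TCP position; "tool_rot": TCP orientation; "ft_force": force on the tool from outside, world axes, zero at the start; "wrist_torque": the same for the moment, N m; "grip_width": finger opening in m.
Only numpy, scipy, OpenCV 4.12 (cv2) and the standard library are available. Lean on these libraries where they do the work, as an engineer would, in place of code of your own. Each camera call takes 0.05 s, during which the arm holds its last target.

### The job

Set up the bench magnifier for reading slides: take the black knob on top of its telescoping post, pull the post straight up until the red lock button clicks out, and let go so that the magnifier stays up on its lock. Leave the blue lamp on the similar stand pushed down as it is.

Things in the scene. Friction and masses are not known exactly. Their poses are not given: they have to be found in the camera images.
- magnifier_knob (a point): Point to grasp on the magnifier's pull knob: an upright black cylinder, 24 mm diameter, 45 mm tall, on top of the post. The point is on its axis, 20 mm below its top and 25 mm above its lower end, 175 mm above the bench while the post is down; it rises with the post. z is up. A 26 x 28 mm block is under the knob; the level lens (77 mm over its black rim) has its centre 78 mm along +y, 31 mm below.
- magnifier: Magnifier stand, screwed to the bench: origin at bench level on the post's axis, z up. White base plate 80 x 140 x 14 mm (x -40 to 40, y -40 to 100 mm); aluminium outer tube 28 mm square with a black collar up to 128 mm above the bench; the lens is on the +y side, the lock button's hole in the tube's -x side. A stand alike, 0.2 m or more to one side, bears a blue lamp bar in place of the lens.
- magnifier_post (a joint): Extension of the magnifier's telescoping post, straight up, m: 0 pushed down (start), 0.072 its upper stop. The moving part weighs about 0.25 kg and slides almost freely (3 to 5 N to pull): let go below the lock, it sinks again. From about 0.067 the red button springs out; let go, the post settles on it at about 0.067. A green band on the inner tube shows just above the collar there.
- magnifier_button (a joint): Travel of the red spring lock button of the magnifier's post, m: 0 pressed in, hidden inside the tube (start); 0.008 clicked out through the hole in the tube's -x side, 100 mm above the bench, where it stands out 5 mm and holds the post up. Pushed in, it would unlock the post.
- lamp_post (a joint): Extension of the post of the other, similar stand, whose head is a blue lamp bar (34 x 95 x 18 mm), m: 0 pushed down (start), to be left so; 0.072 its upper stop. Its base, knob and button are like the magnifier's.

How it is judged:
By the outcome, as a careful person would: the job done as asked, in the order asked, and still so for the second after the job is handed in, with the robot touching nothing.
It also fails if it takes over 35 s, if anything falls off the work surface, if the arm or the gripper's body presses on something with over 40 N, if the wrist force passes 120 N, or if a joint passes its speed limit or range.

## Working session

There is one attempt and no reset: what is moved stays moved. The work goes in short steps, Python scripts to look and compute and a shell command to move; the robot and the scene stay as the last step left them, time stands still between calls to the robot, and variables do not carry over. Pictures are saved under pics/ and viewed, and the job is handed in when it is done.

```bash
mkdir -p pics
cat > h.py <<'E'
from rig import *
import numpy as np, cv2
def save(p,n): cv2.imwrite('pics/'+n+'.png',cv2.cvtColor(p["frame"],cv2.COLOR_RGB2BGR))
def ray(p,uv):
    K=np.array([[p["fx"],0,p["cx"]],[0,p["fy"],p["cy"]],[0,0,1.]])
    n=cv2.undistortPoints(np.array([[uv]],float),K,np.array(p["D"],float))[0,0]
    d=np.array(p["rotation"])@np.array([n[0],n[1],1]); return np.array(p["xyz"]),d/np.linalg.norm(d)
def proj(p,X):
    K=np.array([[p["fx"],0,p["cx"]],[0,p["fy"],p["cy"]],[0,0,1.]])
    R=np.array(p["rotation"]).T; t=-R@np.array(p["xyz"])
    return cv2.projectPoints(np.array(X,float).reshape(-1,1,3),cv2.Rodrigues(R)[0],t,K,np.array(p["D"],float))[0].reshape(-1,2)
def atz(p,uv,z):
    o,d=ray(p,uv); return o+d*(z-o[2])/d[2]
E
python3 - <<'E'
from h import *
print(observe()); 
for n in ["scene","side","wrist"]:
    p=get_image(n); save(p,n+"0"); print(n,p["xyz"],np.round(p["rotation"],3).tolist())
    for t in ["magnifier_knob","magnifier","lamp_post","magnifier_button"]:
        print(t,[(round(s["confidence"],2),np.round(s["box"],1).tolist()) for s in silhouettes(t,p)])
E
```

```text
{'time_s': 0.0, 'q': array([-1.23344597e+01,  2.18426559e+01,  7.43849927e+01,  5.45762776e-04,
        8.38583078e+01, -1.23372021e+01]), 'qvel': array([-0.03781243,  0.06706525, -0.00545561, -0.04823383, -0.04728432,
        0.09942894]), 'joint_efforts': array([-1.00240642e-03, -4.48466885e+01, -2.31285810e+01, -2.87182611e-04,
        4.73836102e-03,  1.77242771e-05]), 'position': array([5.49708199e-01, 7.66547358e-05, 2.30694763e-01]), 'tool_rot': array([[-4.65957712e-05,  9.99998928e-01, -1.46356763e-03],
       [ 9.99999945e-01,  4.70783954e-05,  3.29726018e-04],
       [ 3.29794567e-04, -1.46355219e-03, -9.99998875e-01]]), 'ft_force': array([-0.79505337, -0.03931118, -0.4745946 ]), 'wrist_torque': array([ 0.03889532, -0.02282094, -0.05706528]), 'grip_width': 0.08507856606694396}
scene [-0.13735589 -0.27194718  0.49825999] [[0.474, -0.385, 0.792], [-0.88, -0.207, 0.427], [-0.001, -0.899, -0.437]]
magnifier_knob [(0.69, [316.4, 213.4, 73.8, 57.8])]
magnifier [(0.74, [321.2, 240.0, 86.9, 112.4])]
lamp_post [(0.79, [160.7, 179.4, 47.4, 48.0])]
magnifier_button []
side [ 0.31226569 -0.72647363  0.54772744] [[0.973, -0.082, 0.214], [-0.229, -0.428, 0.875], [0.02, -0.9, -0.435]]
magnifier_knob [(0.79, [300.9, 228.0, 50.7, 36.6])]
magnifier []
lamp_post [(0.67, [261.9, 164.6, 14.5, 29.9])]
magnifier_button []
wrist [0.55060947 0.07756821 0.37366428] [[1.0, 0.0, -0.001], [-0.0, -0.954, -0.3], [-0.001, 0.3, -0.954]]
magnifier_knob [(0.78, [234.8, 194.8, 116.1, 213.3])]
magnifier [(0.71, [243.2, 193.5, 133.9, 215.8])]
lamp_post []
magnifier_button []
```

View pics/scene0.png

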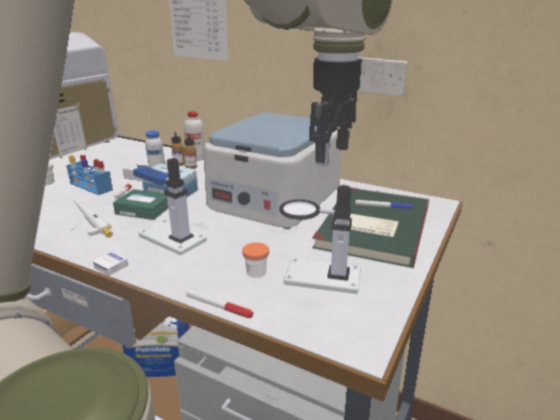

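View pics/side0.png

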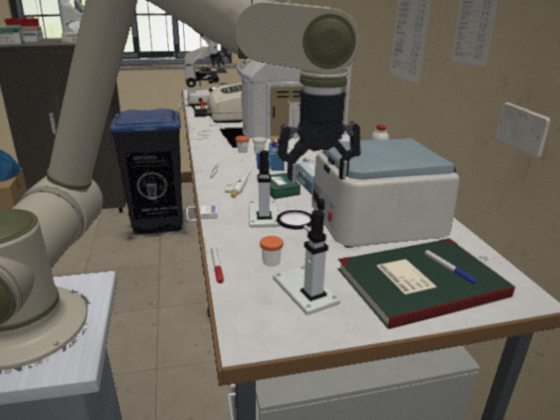

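View pics/wrist0.png

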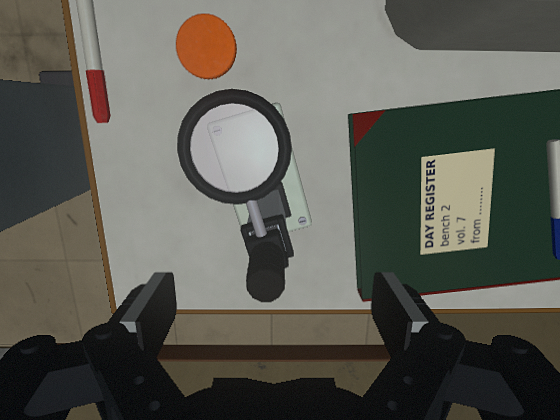

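The scene view shows the magnifier knob at about (344,200), in side at (319,222), and in wrist with its top at about (266,283). The lamp is the left stand, knob at scene (174,170). Zooming in to measure.

Run:
```python
from h import *
a=cv2.imread('pics/scene0.png')[175:295,270:390]; b=cv2.imread('pics/side0.png')[195:315,260:380]; c=cv2.imread('pics/wrist0.png')[80:320,170:330]
f=lambda i,s:cv2.resize(i,None,fx=s,fy=s,interpolation=cv2.INTER_CUBIC)
cv2.imwrite('pics/z1.png',np.hstack([f(a,3.3),f(b,3.3)])); cv2.imwrite('pics/z2.png',f(c,2.4))
```

```text
(no output)
```

View pics/z1.png

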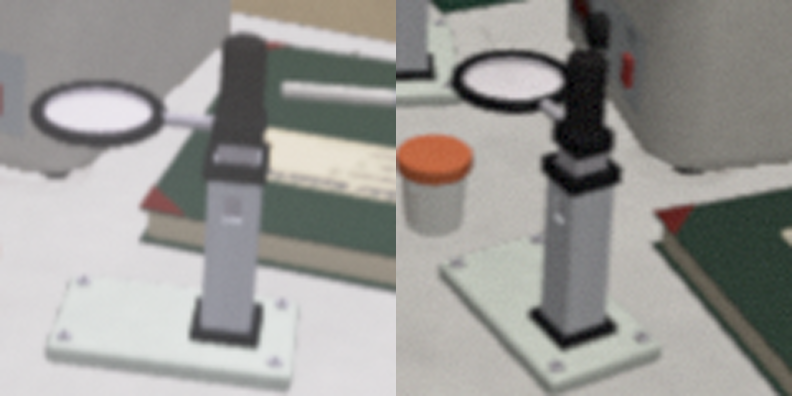

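View pics/z2.png

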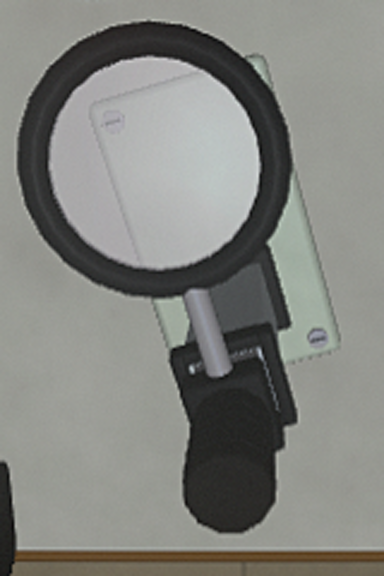

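Run:
```python
from h import *
P={n:get_image(n) for n in ["scene","side","wrist"]}
top={"scene":(343.9,188.6),"side":(318.2,213.2),"wrist":(265.8,284)}
A=0;B=0
for n in top:
    print(n,np.round(atz(P[n],top[n],.195),4))
    o,d=ray(P[n],top[n]);M=np.eye(3)-np.outer(d,d);A=A+M;B=B+M@o
X=np.linalg.solve(A,B);print("tri",X)
for n in top: print(n, proj(P[n],X),np.round(proj(P[n],[[X[0],X[1],0.128],[X[0],X[1],.15],[X[0],X[1],0]]),1).tolist())
L=atz(P["wrist"],(170+155/2.4,80+159/2.4),.144);print("lens",L,L-X,np.hypot(*(L-X)[:2]), np.degrees(np.arctan2(*(L-X)[1::-1])))
# base screws
for uv in [(170+113/2.4,80+121/2.4),(170+317/2.4,80+338/2.4)]: print(atz(P["wrist"],uv,.014))
# base corners
for uv in [(170+262/2.4,80+56/2.4),(170+340/2.4,80+345/2.4)]: print(atz(P["wrist"],uv,.014))
```

```text
scene [ 0.5359 -0.0309  0.195 ]
side [ 0.5425 -0.0353  0.195 ]
wrist [ 0.5459 -0.0239  0.195 ]
tri [ 0.54565256 -0.02688334  0.1904902 ]
scene [[343.61148332 188.60144968]] [[341.5, 220.5], [342.2, 209.5], [337.8, 279.5]]
side [[318.35909933 213.29839917]] [[316.6, 243.3], [317.2, 233.0], [313.4, 298.9]]
wrist [[265.66397656 284.58516356]] [[267.5, 244.3], [266.9, 256.2], [269.5, 200.3]]
lens [0.52428574 0.05099382 0.144     ] [-0.02136682  0.07787716 -0.0464902 ] 0.08075514666532096 105.34245551812718
[0.49176811 0.05224271 0.014     ]
[ 0.58233747 -0.04689738  0.014     ]
[0.55601755 0.07902312 0.014     ]
[ 0.59321589 -0.05037013  0.014     ]
```

Three views agree: the knob axis is at about (0.5455, -0.0255), the stand is yawed about 15°, and the lens is about 80 mm away as specified. Moving laterally above the knob with a small descent first.

```bash
python3 -m crank '{"slide":[[-0.006,-0.001,0],[-0.013,-0.002,0],[-0.02,-0.004,0],[-0.0255,-0.0045,0],[-0.0255,-0.0045,0.008],[-0.0255,-0.0045,0.016],[-0.0255,-0.0045,0.02],[-0.0255,-0.0045,0.02]],"roll":[0,0,0,0,0,0,0,0],"grip":[0.085,0.085,0.085,0.085,0.085,0.085,0.085,0.085]}'
python3 - <<'E'
from h import *
for n in ["wrist","side"]:
    p=get_image(n); save(p,n+"1"); print(proj(p,[[.5455,-.0255,.195],[.5455,-.0255,.15]]),[(round(s["confidence"],2),np.round(s["box"],1).tolist()) for s in silhouettes("magnifier_knob",p)])
    if n=="wrist":
        s=observe();print(p["xyz"],s["position"])
        R=s["tool_rot"];print([proj(p,s["position"]+R@np.array([0,0,-g])) for g in (0,.019)])
E
```

```text
time_s: 1.7
position: [0.5452, -0.0252, 0.2103]
tool_rot: [[-0.0, 1.0, -0.002], [1.0, 0.0, 0.001], [0.001, -0.002, -1.0]]
ft_force: [-0.3, -0.1, 0.2]
grip_width: 0.0849
[[273.27542429 263.72743592]
 [273.51001251 232.26487967]] [(0.74, [236.9, 163.0, 130.7, 241.7])]
[0.54603251 0.05227983 0.3527697 ] [ 0.54554134 -0.02529917  0.21127175]
[array([[273.24777185, 278.90168935]]), array([[273.09585455, 301.35599635]])]
[[318.18333229 210.73683309]
 [316.92880702 232.61346468]] [(0.61, [302.0, 227.9, 50.6, 36.2])]
```

View pics/wrist1.png

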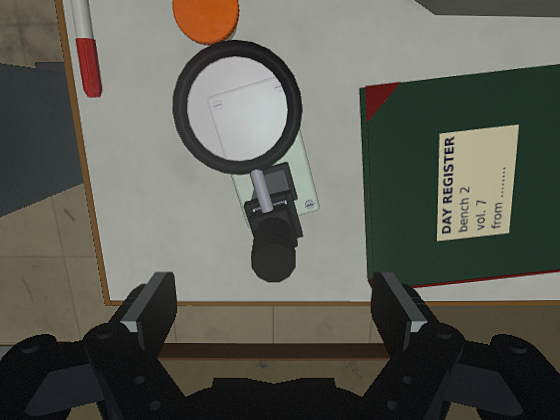

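View pics/side1.png

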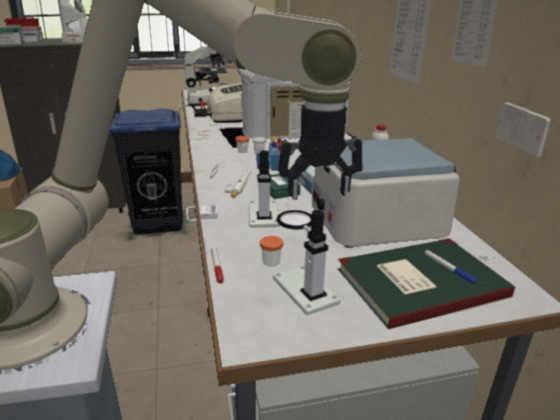

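Run:
```python
from h import *
s=observe();print(s["position"],s["time_s"])
for n in ["side","scene","wrist"]:
    p=get_image(n); print(n,p["fx"],p["cx"],p["cy"])
    for z in (0,.013,.032,.07): 
        c=s["position"]+np.array([0,0,z]); print(z,np.round(proj(p,[c+[-.045,0,0],c,c+[.045,0,0]]),1).tolist())
    save(p,n+"1b")
im=[cv2.imread('pics/side1b.png')[120:320,230:400],cv2.imread('pics/scene1b.png')[90:290,260:430]]
cv2.imwrite('pics/z3.png',np.hstack([cv2.resize(i,None,fx=2.3,fy=2.3,interpolation=cv2.INTER_CUBIC) for i in im]))
```

```text
[ 0.54561623 -0.02538821  0.21154851] 1.9
side 451.3013839801471 285.1576204476973 211.5006672240243
0 [[294.4, 204.4], [318.7, 202.4], [342.4, 200.5]]
0.013 [[294.6, 197.7], [319.1, 195.8], [342.9, 193.9]]
0.032 [[294.9, 187.7], [319.6, 185.9], [343.7, 184.2]]
0.07 [[295.6, 167.1], [320.8, 165.6], [345.4, 164.0]]
scene 446.65110830093664 281.4542709909801 209.8330534793091
0 [[333.5, 186.2], [343.5, 177.2], [352.6, 169.0]]
0.013 [[333.9, 178.8], [344.0, 170.1], [353.2, 162.2]]
0.032 [[334.6, 167.9], [344.7, 159.6], [353.9, 152.0]]
0.07 [[335.8, 145.2], [346.1, 137.8], [355.5, 131.0]]
wrist 338.96889932679625 273.3598474373541 211.14229564888507
0 [[176.9, 277.5], [272.5, 277.7], [368.2, 277.6]]
0.013 [[168.8, 292.0], [272.4, 292.3], [376.1, 292.1]]
0.032 [[154.2, 318.2], [272.3, 318.6], [390.3, 318.3]]
0.07 [[108.7, 400.4], [271.7, 401.6], [435.0, 400.7]]
```

View pics/z3.png

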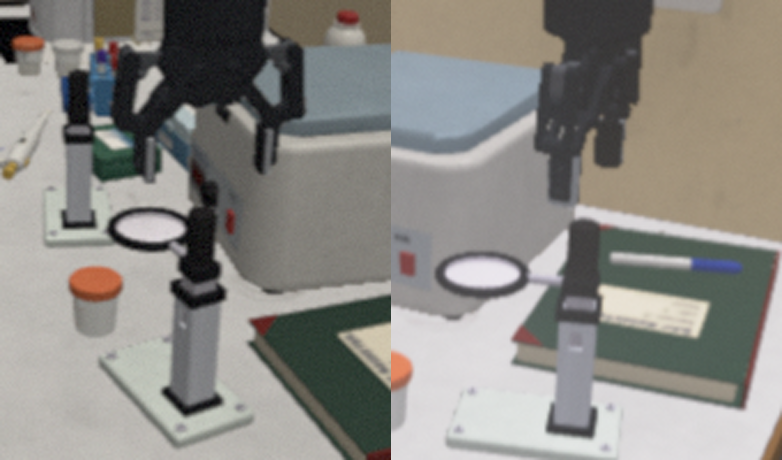

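The gripper is centred over the knob in all three views: side fingertips at (295,198) and (345,193), knob at x≈318, as predicted. Descending 54 mm with jaws open.

```bash
python3 -m crank '{"slide":[[0,0,0.008],[0,0,0.018],[0,0,0.028],[0,0,0.038],[0,0,0.046],[0,0,0.052],[0,0,0.054],[0,0,0.054]],"roll":[0,0,0,0,0,0,0,0],"grip":[0.085,0.085,0.085,0.085,0.085,0.085,0.085,0.085]}'
python3 - <<'E'
from h import *
for n in ["side","scene","wrist"]:
    p=get_image(n); save(p,n+"2")
im=[cv2.imread('pics/side2.png')[120:320,230:400],cv2.imread('pics/scene2.png')[90:290,260:430]]
cv2.imwrite('pics/z4.png',np.hstack([cv2.resize(i,None,fx=2.3,fy=2.3,interpolation=cv2.INTER_CUBIC) for i in im]))
E
```

```text
time_s: 2.85
position: [0.5455, -0.0255, 0.1572]
tool_rot: [[0.0, 1.0, -0.0], [1.0, -0.0, 0.0], [0.0, -0.0, -1.0]]
ft_force: [1.1, 0.4, 0.4]
grip_width: 0.0849
```

View pics/z4.png

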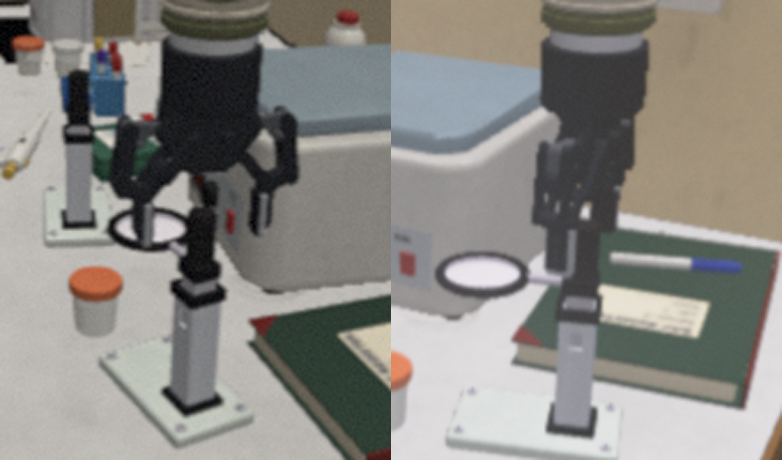

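View pics/wrist2.png

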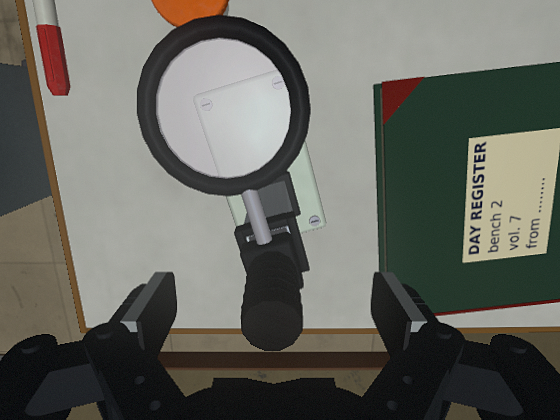

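The knob sits between the jaws in the wrist view, with its top at (272,325) and the finger gap centred at x≈273. Closing.

```bash
python3 -m crank '{"slide":[[0,0,0],[0,0,0],[0,0,0],[0,0,0],[0,0,0],[0,0,0],[0,0,0],[0,0,0]],"roll":[0,0,0,0,0,0,0,0],"grip":[0.05,0.04,0.03,0.02,0.01,0.01,0.01,0.01]}' 50
python3 - <<'E'
from h import *
print(observe()["grip_width"],observe()["ft_force"])
for n in ["side","scene","wrist"]:
    p=get_image(n); save(p,n+"3")
im=[cv2.imread('pics/side3.png')[120:320,230:400],cv2.imread('pics/scene3.png')[90:290,260:430]]
cv2.imwrite('pics/z5.png',np.hstack([cv2.resize(i,None,fx=2.3,fy=2.3,interpolation=cv2.INTER_CUBIC) for i in im]))
E
```

```text
time_s: 3.8
position: [0.545, -0.0255, 0.1575]
tool_rot: [[-0.0, 1.0, -0.001], [1.0, 0.0, -0.0], [-0.0, -0.001, -1.0]]
ft_force: [-5.7, -0.6, 5.7]
grip_width: 0.0226
0.022561485342295882 [-5.68395361 -0.63762117  5.71512106]
```

View pics/z5.png

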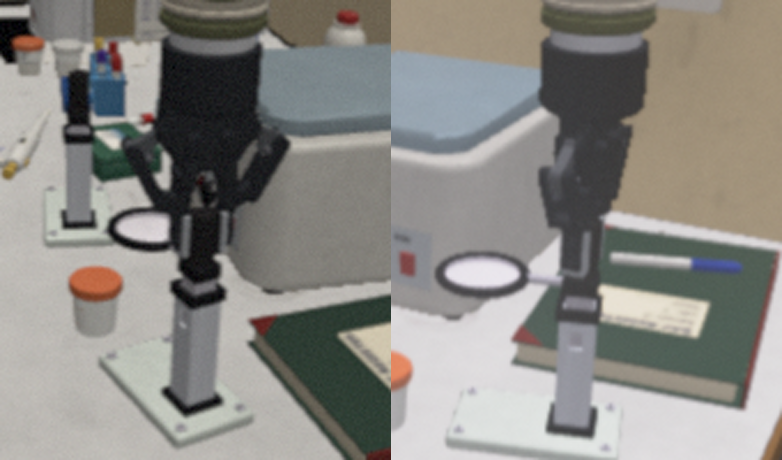

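View pics/wrist3.png

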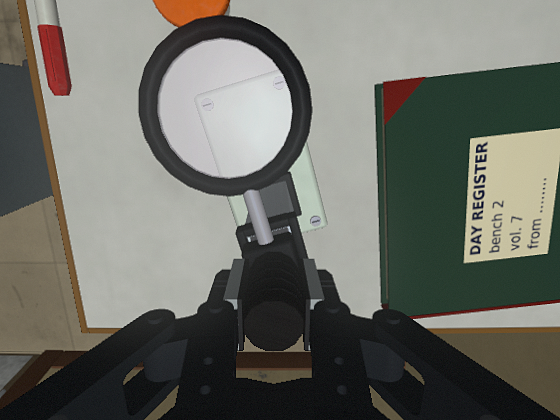

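Gripped: width is 22.6 mm on a 24 mm knob, and the pads are on both sides. The -x force of 5.7 N suggests about 0.5 mm offset, so I'll correct a little while pulling.

```bash
python3 -m crank '{"slide":[[0,-0.0005,-0.004],[0,-0.0005,-0.011],[0,-0.0005,-0.018],[0,-0.0005,-0.025],[0,-0.0005,-0.032],[0,-0.0005,-0.038],[0,-0.0005,-0.04],[0,-0.0005,-0.04]],"roll":[0,0,0,0,0,0,0,0],"grip":[0.01,0.01,0.01,0.01,0.01,0.01,0.01,0.01]}' 50
python3 - <<'E'
from h import *
for n in ["side","scene"]:
    p=get_image(n); save(p,n+"4")
im=[cv2.imread('pics/side4.png')[120:320,230:400],cv2.imread('pics/scene4.png')[90:290,260:430]]
cv2.imwrite('pics/z6.png',np.hstack([cv2.resize(i,None,fx=2.3,fy=2.3,interpolation=cv2.INTER_CUBIC) for i in im]))
E
```

```text
time_s: 4.75
position: [0.545, -0.0255, 0.1978]
tool_rot: [[-0.0, 1.0, 0.0], [1.0, 0.0, -0.0], [-0.0, 0.0, -1.0]]
ft_force: [-1.3, -0.3, -1.8]
grip_width: 0.0227
```

View pics/z6.png

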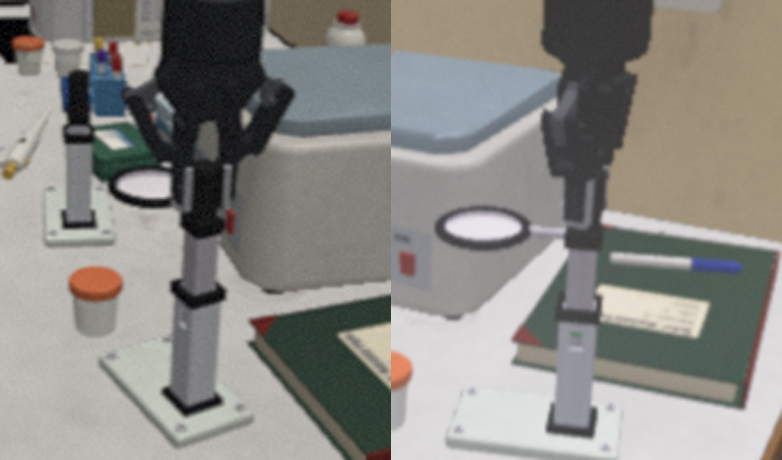

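The post rises with the grip, and a green patch shows in the button hole in the scene view at about (341,234). It needs another 30 mm or so.

```bash
python3 -m crank '{"slide":[[0,0,-0.006],[0,0,-0.012],[0,0,-0.018],[0,0,-0.023],[0,0,-0.027],[0,0,-0.029],[0,0,-0.0295],[0,0,-0.0295]],"roll":[0,0,0,0,0,0,0,0],"grip":[0.01,0.01,0.01,0.01,0.01,0.01,0.01,0.01]}' 50
python3 - <<'E'
from h import *
for n in ["side","scene"]:
    p=get_image(n); save(p,n+"5"); print(silhouettes("magnifier_button",p)and [(s["confidence"],s["box"]) for s in silhouettes("magnifier_button",p)])
im=[cv2.imread('pics/side5.png')[120:320,230:400],cv2.imread('pics/scene5.png')[90:290,260:430]]
cv2.imwrite('pics/z7.png',np.hstack([cv2.resize(i,None,fx=2.3,fy=2.3,interpolation=cv2.INTER_CUBIC) for i in im]))
E
```

```text
time_s: 5.65
position: [0.5449, -0.0255, 0.2269]
tool_rot: [[-0.0, 1.0, 0.0], [1.0, 0.0, -0.0], [-0.0, 0.0, -1.0]]
ft_force: [-1.4, -1.0, -2.8]
grip_width: 0.0228
[]
[]
```

View pics/z7.png

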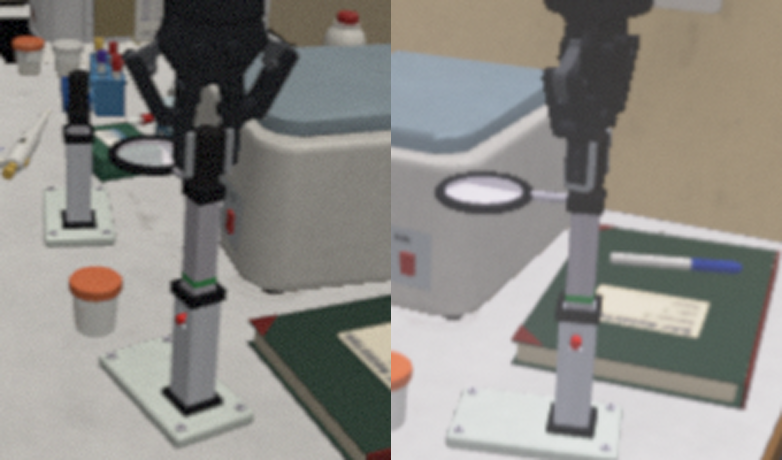

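The red button is out (scene ≈(340,239), side ≈(308,259)) and the green band shows above the collar. The post is raised about 69 mm, so I'll set it gently onto the lock and then open.

```bash
python3 -m crank '{"slide":[[0,0,0.0005],[0,0,0.001],[0,0,0.0015],[0,0,0.002],[0,0,0.002],[0,0,0.002],[0,0,0.002],[0,0,0.002]],"roll":[0,0,0,0,0,0,0,0],"grip":[0.01,0.01,0.01,0.01,0.01,0.01,0.01,0.01]}' 30
python3 -m crank '{"slide":[[0,0,0],[0,0,0],[0,0,0],[0,0,0],[0,0,0],[0,0,0],[0,0,0],[0,0,0]],"roll":[0,0,0,0,0,0,0,0],"grip":[0.03,0.04,0.05,0.06,0.07,0.08,0.085,0.085]}' 30
python3 - <<'E'
from h import *
for n in ["side","scene","wrist"]:
    p=get_image(n); save(p,n+"6")
im=[cv2.imread('pics/side6.png')[120:320,230:400],cv2.imread('pics/scene6.png')[90:290,260:430]]
cv2.imwrite('pics/z8.png',np.hstack([cv2.resize(i,None,fx=2.3,fy=2.3,interpolation=cv2.INTER_CUBIC) for i in im]))
E
```

```text
time_s: 6.65
position: [0.5449, -0.0255, 0.2247]
tool_rot: [[-0.0, 1.0, -0.0], [1.0, 0.0, 0.0], [0.0, -0.0, -1.0]]
ft_force: [-1.9, -0.3, -3.3]
grip_width: 0.0229
time_s: 7.45
position: [0.545, -0.0255, 0.2248]
tool_rot: [[0.0, 1.0, 0.0], [1.0, -0.0, -0.0], [-0.0, 0.0, -1.0]]
ft_force: [0.8, -0.6, 0.4]
grip_width: 0.0852
```

View pics/z8.png

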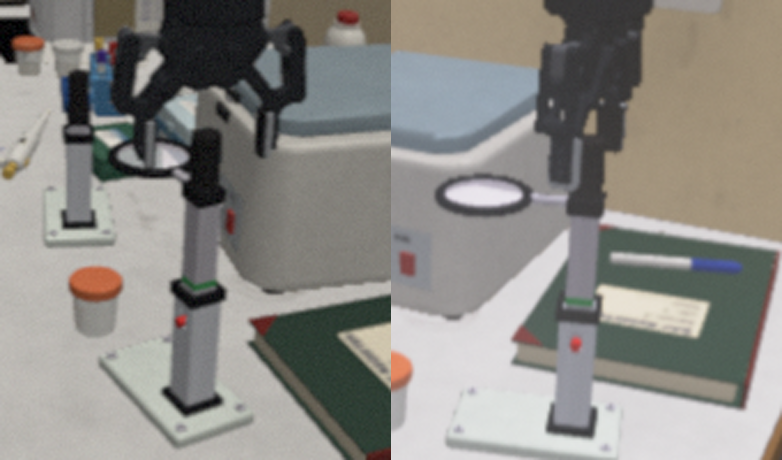

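View pics/wrist6.png

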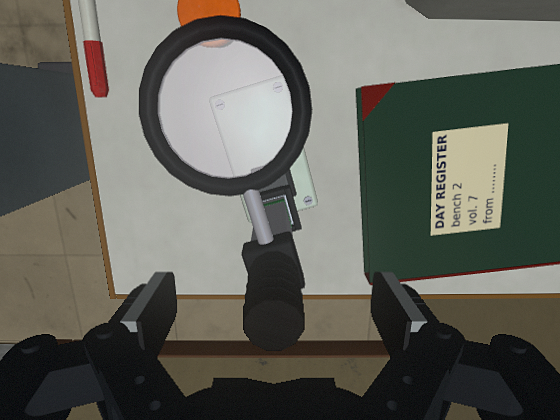

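The jaws are open and clear of the knob. The button is still out and the band still shows. Retreating straight up.

```bash
python3 -m crank '{"slide":[[0,0,-0.006],[0,0,-0.018],[0,0,-0.032],[0,0,-0.046],[0,0,-0.06],[0,0,-0.07],[0,0,-0.075],[0,0,-0.075]],"roll":[0,0,0,0,0,0,0,0],"grip":[0.085,0.085,0.085,0.085,0.085,0.085,0.085,0.085]}' 30
python3 - <<'E'
from h import *
for n in ["side","scene"]:
    p=get_image(n); save(p,n+"7")
    print([(s["confidence"],s["box"]) for s in silhouettes("magnifier_button",p)],[(s["confidence"],s["box"]) for s in silhouettes("lamp_post",p)])
im=[cv2.imread('pics/side7.png')[120:320,230:400],cv2.imread('pics/scene7.png')[120:320,220:390]]
cv2.imwrite('pics/z9.png',np.hstack([cv2.resize(i,None,fx=2.3,fy=2.3,interpolation=cv2.INTER_CUBIC) for i in im]))
E
```

```text
time_s: 8.4
position: [0.5451, -0.0255, 0.3003]
tool_rot: [[0.0, 1.0, 0.001], [1.0, -0.0, -0.0], [-0.0, 0.001, -1.0]]
ft_force: [-0.1, -0.4, -0.5]
grip_width: 0.085
[] [(0.66, [264.4, 165.1, 12.8, 30.5])]
[] [(0.87, [159.9, 179.9, 49.6, 49.2]), (0.33, [322.2, 222.1, 79.1, 145.2])]
```

View pics/z9.png

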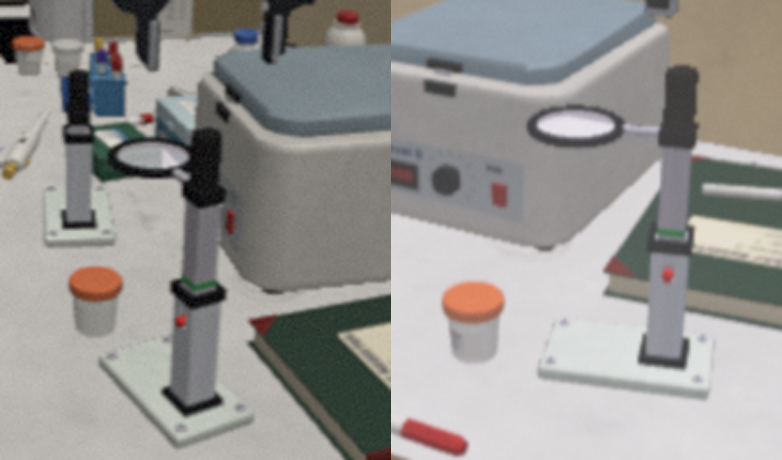

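View pics/scene7.png

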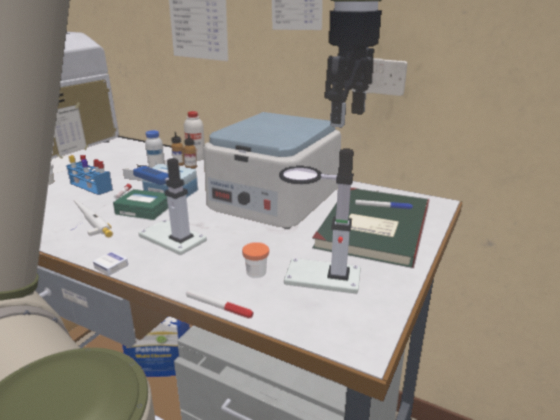

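The magnifier stays up: knob top at (346,152), red button at (340,239), green band just above the collar. The lamp stand is unchanged and the gripper is clear. Handing in.

```bash
python3 -c "
from rig import *
print(close_job())"
```

```text
the job is handed in; nothing more can be done
None
```

The magnifier is up on its lock, and I've handed the job in. I gripped its black knob, pulled the post straight up about 69 mm until the red button came out, eased it down 2 mm, let go and lifted clear.

- **Lock:** after the arm backed off, the side and scene pictures showed the red button out and the green band just above the collar. The magnifier stayed at the same height.
- **Lamp:** the blue lamp stand looks unchanged and still pushed down.
- **Forces and time:** the gripper was open and touching nothing, with about 0.5 N or less per axis at the wrist. The highest wrist force I read was about 8 N, when the jaws closed on the knob. The robot clock read about 8.5 s.

**Checks that failed or disagreed:**
- The network never detected the red button, so I judged it by eye from the pictures.
- In the last scene picture the network gave a second, low-confidence "lamp" (0.33) that was really the magnifier.
- My first measurement put the knob top about 4.5 mm lower than the task states, so I used the stated height. The grasp held.

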